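# Bring the pepper mill round on the lazy Susan and set it on the board

## Task

Push the upright knob on the rim of the wooden lazy Susan to turn it anticlockwise (seen from above), so that the tall pepper mill comes round to the front, until it is firmly up against the rubber stop hidden underneath; push the lazy Susan with no more than about 18 N. Leaving it resting against that stop, lift the pepper mill off and stand it upright on the black glass board. Leave the other things standing as they are.

Things in the scene. Friction and masses are not known exactly. Their poses are not given: they have to be found in the camera images.
- hub (a point): Centre of the lazy Susan, on its axis and its upper surface, 38 mm above the worktop. A round brown wooden plate, 232 mm in diameter, 13 mm thick, on a fixed foot. It turns stiffly about the upright axis here (1 to 3 N at the knob keeps it moving) and stays where it is left. Its axes turn with the plate: x points from the mill's place over the centre, y from the knob over the centre.
- knob (a point): Middle of the one upright wooden knob on the rim of the lazy Susan, 16 to 20 mm in diameter, 52 mm high, 103 mm from the axis; this point is 26 mm above the plate. From above it is 90 degrees anticlockwise of the mill's place. It starts near the front; the turn of 55 to 120 degrees anticlockwise ends with the knob at the right (-y) and the mill at the front (-x).
- seat (a point): The mill's place on the plate, 60 mm from its axis. The rubber stop under the plate is unseen and not measured: it ends the turn up to 0.3 rad before or after the mill is exactly at -x of the hub. It is springy: from first touch the force at the knob rises 2 to 3 N per mm over the 1 to 3 N of friction; 8 to 13 N is firmly home. Let go slowly; the plate springs back a few mm and stays resting on the stop.
- mill_mid (a point): Centre, half-way up, of the dark wooden pepper mill, 58 mm in diameter, 170 mm high, loose on the mill's place; z points up along it. Its bottom is 85 mm below this point. Its rounded head, 38 to 74 mm above this point, is 50 mm wide, with a 12 mm metal button on top (up to 85 mm above). Take it by the head from above, about 50 mm above this point.
- board_mid (a point): Centre of the upper face of the black glass board lying on the worktop, 385 x 285 mm and 8 mm thick, fixed; the longer side is along its x axis, the upper face is 8 mm above the worktop.
- salt: Salt shaker, 44 mm in diameter and 90 mm high, loose on the lazy Susan, about 60 mm from its axis (opposite the mill or opposite the knob); origin at the centre of its underside. To stay standing on the lazy Susan.
- jar: Glass spice jar with a flat cap, 47 mm in diameter and 97 mm high, loose on the lazy Susan on the other of these two places; origin at the centre of its underside. To stay standing on the lazy Susan.
- cup: Small two-tone cup, 65 x 92 x 50 mm, loose near the far right corner of the board, about 150 mm from the board's centre; origin at its underside. To be left alone.
- timer: Round egg timer, 66 mm in diameter and 55 mm high, loose on the worktop between the lazy Susan and the board; origin at the centre of its underside. To be left alone.
Things that resemble listed ones, but are neither listed nor needed, are in the scene too. Of the things like the part that bears mill_mid, leave any that is orange; of the rest the smaller one is meant.

How it is judged:
By the outcome, as a careful person would: the job done as asked, in the order asked, and still so for the second after the job is handed in, with the robot touching nothing.
It also fails if it takes over 72 s, if anything falls off the work surface, if the arm or the gripper's body presses on something with over 40 N, if the wrist force passes 120 N, or if a joint passes its speed limit or range.

## Robot

A 6-joint arm with a two-finger parallel gripper is mounted at the origin on a cart in front of the work surface, level with it; the furniture and walls round the work are solid. World frame = base frame: x ahead of the robot, y to its left, z up, the work surface at z = 0. Lengths are in m, angles in degrees, forces in N, time in s.
With the tool pointing down it reaches from about 0.4 to 0.825 m from the base axis. Payload 7 kg.
Tool frame: the origin (TCP) lies between the finger pads; the fingertips stand 22 mm ahead of it and the grasp point (between the pads) lies 3 mm ahead of it; z points along the fingers, y is the direction in which the jaws open and shut (so a half turn about z gives the same grasp; the last joint's range is limited). The gripper opens to 88 mm and grips with 3 to 60 N. Pads are 19 mm wide; open, the fingers measure 130 mm over their backs; the gripper's body (78 mm by 193 mm) begins 47 mm behind the grasp point.
Start: joints at [85.376, 20.546, 0.682, 0, -70.136, -16.507], TCP at [0.243, 0.63, 0.249] pointing down, gripper open.
Joint ranges: [-176.03, 176.03], [-82.01, 121.73], [-58.28, 71.71], [-173.87, 95.51], [-174.79, -0.11], [-173.66, 173.66]. Speed limits (degrees/s): [136.94, 136.94, 172.46, 180, 180, 180].

## Interface

Orientations are given as [roll, pitch, yaw] about the fixed x, y, z axes, in that order (R = Rz(yaw) Ry(pitch) Rx(roll)).
In Python, from plant import telemetry, cams, r gives the robot as it stands.
- The arm moves only by the tool carry_out, never from a script. Its argument "commands" is one flat list of numbers, 5 for each row, row after row: the shift along the world's x, y, z as a fraction of full scale, then the turn about the world's z as a fraction of full scale, then the gripper's target within -1 to 1 (shut at 1, half-way at 0, fully open at -1). In form: [x, y, z, turn, claw, x, y, z, turn, claw, ...]. A call has 1 to 8 rows; each row shifts and turns the commanded pose from where the row before left it; what a row does not reach is not made up. Full scale, the value 1, is 0.04 m for a shift and 4 degrees for a turn. A row lasts 1/10 s, in which the tool goes at most 50 mm and 8.59 degrees, less where a joint would pass 70% of its speed; a pose out of reach is approached as far as the arm can. A call with a number of a shift or a turn outside -1 to 1 is refused whole. A call with a gripper value outside its range is refused whole. The fingers move at their own pace and stop on an object; "grip_force" is the grip in N (left out, the last holds). Time passes only in rows, so rows that do not move let the fingers close. It gives the time, the measured TCP pose, the force and the opening at its end, in the units of the state.
- telemetry.get_state(): the state, without advancing time (a new reading comes with each control period).
- cams.capture(name): name is "scene" or "top"; returns a dict with "frame" (384x512x3 uint8, red, green, blue), "camera_matrix" (3x3 intrinsics, pixels), "camera_from_world" (4x4, takes a point from world to camera coordinates). Camera axes: x right, y down, z forward; pixel columns grow to the right and rows downward; lengths in m; the calibration is good to about 2 mm. A picture is of the moment at which its call begins. There is no depth.
- r.close_job(): hands the job in, once; it reports no verdict.
The state is a dict: "time_s": time; "joints": joint angles; "qd": joint speeds; "joint_torque": joint torques, N m; "tcp_pos": TCP position; "eef_rot": TCP orientation; "contact_force": force on the tool from outside, world axes, zero at the start; "moment": the same for the moment, N m; "gripper_width": finger opening in m.
Only numpy, scipy, OpenCV 4.12 (cv2) and the standard library are available. Lean on these libraries where they do the work, as an engineer would, in place of code of your own. Each camera call takes 0.05 s, during which the arm holds its last target. There are 200 camera calls.

## Working session

There is one attempt and no reset: what is moved stays moved. The work goes in short steps, Python scripts to look and compute and a tool call to move; the robot and the scene stay as the last step left them, time stands still between calls to the robot, and variables do not carry over. Pictures are saved under pics/ and viewed, about 8 in all and at most 12, crops included, and the job is handed in when it is done.

Besides the shell and the picture viewer there is one more tool, called as a command line: name --argument value ..., lists and objects as JSON in quotes. carry_out: Moves the arm, as the interface text tells. Shift numbers are shares of 0.04 m and turn numbers shares of 4 degrees, none past 1 either way. Its arguments: {"type":"object","properties":{"commands":{"type":"array"},"grip_force":{"type":"number"}},"required":["commands"]}

```bash
mkdir -p pics; ls; cat > h.py <<'E'
import numpy as np, cv2
from plant import telemetry, cams, r
def shot(n,f,scale=1.5):
    d=cams.capture(n); im=cv2.cvtColor(d["frame"],cv2.COLOR_RGB2BGR)
    cv2.imwrite(f"pics/{f}_raw.png",im); np.savez(f"pics/{f}.npz",K=d["camera_matrix"],T=d["camera_from_world"])
    cv2.imwrite(f"pics/{f}.png",cv2.resize(im,None,fx=scale,fy=scale,interpolation=cv2.INTER_CUBIC)); return im
def ray(f,u,v,z):
    d=np.load(f"pics/{f}.npz");K,T=d["K"],d["T"]
    R,t=T[:3,:3],T[:3,3];c=-R.T@t;w=R.T@np.linalg.inv(K)@[u,v,1]
    return c+w*(z-c[2])/w[2]
def proj(f,p):
    d=np.load(f"pics/{f}.npz");q=d["K"]@(d["T"][:3,:3]@p+d["T"][:3,3]);return q[:2]/q[2]
E
python3 - <<'E'
from h import *
for n in("top","scene"):
    shot(n,n+"0"); d=np.load(f"pics/{n}0.npz");T=d["T"];print(n,-T[:3,:3].T@T[:3,3],T[:3,:3].round(2),d["K"])
print(telemetry.get_state())
E
```

```text
pics
top [0.14046056 0.10904922 1.38524541] [[ 0.09 -1.   -0.  ]
 [-0.97 -0.09 -0.23]
 [ 0.22  0.02 -0.97]] [[389.64185052   0.         259.37721273]
 [  0.         389.64185052 187.38527528]
 [  0.           0.           1.        ]]
scene [-0.32001289 -0.61896861  0.66634422] [[ 0.69 -0.72 -0.02]
 [-0.35 -0.31 -0.89]
 [ 0.63  0.62 -0.47]] [[355.12661408   0.         250.89892706]
 [  0.         355.12661408 191.52340177]
 [  0.           0.           1.        ]]
{'time_s': 0.1, 'joints': array([ 8.53767059e+01,  2.05864496e+01,  6.40906962e-01, -1.65654263e-02,
       -7.01356212e+01, -1.65040659e+01]), 'qd': array([-0.02350319, -0.09823685,  0.04937551,  0.06327567,  0.09339372,
        0.07332183]), 'joint_torque': array([-9.48282577e-04, -5.84162843e+01,  2.93753046e+01,  7.01555818e+00,
        1.01551219e-02, -5.43143301e-05]), 'tcp_pos': array([0.24321447, 0.62924684, 0.2477443 ]), 'eef_rot': array([ 1.79917756e+02, -8.12728421e-03, -2.11329940e+01]), 'contact_force': array([ 1.00287532, -0.65887704,  0.03918154]), 'moment': array([ 0.01067567,  0.02078509, -0.00136265]), 'gripper_width': 0.08778517832520043}
```

View pics/top0.png

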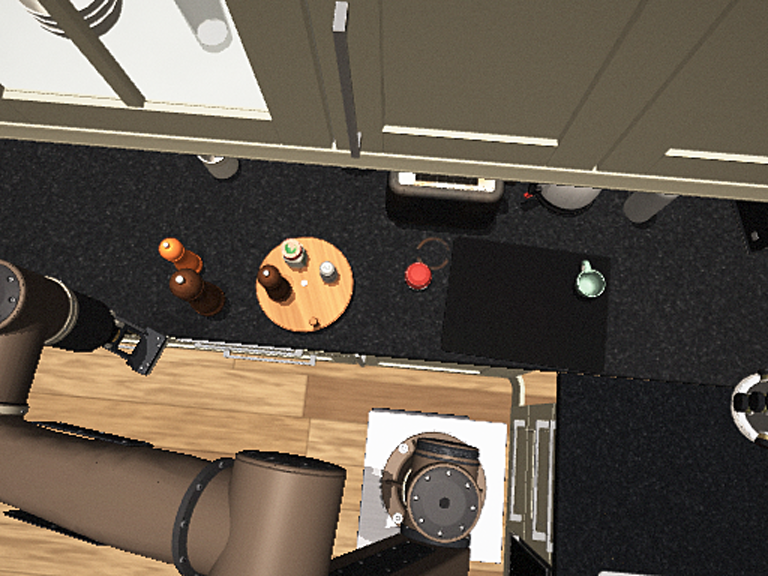

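View pics/scene0.png

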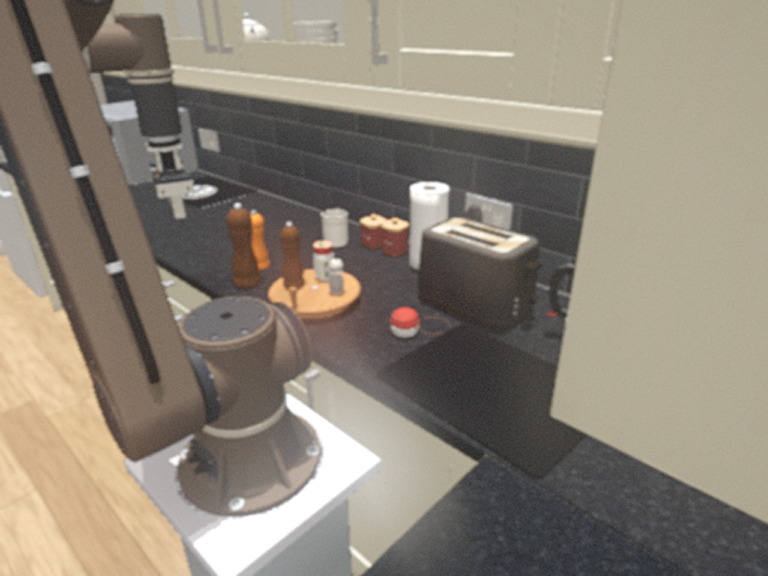

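The top view (1.5× pixels) shows the plate at (305,284), the mill head at (268,275), the knob at (314,322), the jar at (292,250), the salt at (328,270), the timer at (418,276), the board at about (525,305) and the cup at (590,283). The larger brown mill (185,280) and the orange one (172,248) are decoys.

```bash
python3 - <<'E'
from h import *
im=cv2.imread("pics/top0_raw.png");hsv=cv2.cvtColor(im,cv2.COLOR_BGR2HSV)
m=cv2.inRange(hsv,(5,70,110),(25,255,255)); m[:, :168]=0;m[:,240:]=0;m[:155]=0;m[224:]=0
c=max(cv2.findContours(m,0,2)[0],key=cv2.contourArea);h=cv2.convexHull(c)
P=np.array([ray("top0",*p[0],.038)[:2] for p in h]).astype(np.float32)
(cx,cy),rad=cv2.minEnclosingCircle(P);print("hub",cx,cy,rad)
e=cv2.fitEllipse(h);print("ellipse ctr",ray("top0",*e[0],.038),e)
hub=ray("top0",*e[0],.038)
for n,u,v,z in[("knobtop",314,320,.09),("millhead",267,271,.2),("button",266,268,.205),("jar",291,246,.13),("salt",328,268,.125),("timer",418,275,.05),("bTL",453,237,.008),("bTR",612,257,.008),("bBL",442,348,.008),("bBR",604,373,.008),("cup",591,285,.04),("bigmill",183,279,.21),("orange",171,247,.17)]:
    p=ray("top0",u/1.5,v/1.5,z);d=p-hub;print(n,p.round(3),"d",np.hypot(*d[:2]).round(3),np.degrees(np.arctan2(d[1],d[0])).round(1))
x=im[140:250,95:420];cv2.imwrite("pics/c1.png",cv2.resize(x,(800,270),interpolation=cv2.INTER_CUBIC))
s=cv2.imread("pics/scene0_raw.png")[130:230,140:300];s=cv2.resize(s,(800,500),interpolation=cv2.INTER_CUBIC)
a=cv2.resize(im[145:230,150:300],(800,453),interpolation=cv2.INTER_CUBIC)
cv2.imwrite("pics/c2.png",a);cv2.imwrite("pics/c3.png",s)
E
```

```text
hub 0.430423378944397 0.3413068950176239 0.1170901209115982
ellipse ctr [0.42681256 0.34094099 0.038     ] ((202.51675415039062, 189.10060119628906), (63.15614318847656, 65.31832885742188), 64.52271270751953)
knobtop [0.335 0.299 0.09 ] d 0.101 -155.4
millhead [0.412 0.393 0.2  ] d 0.054 105.4
button [0.418 0.395 0.205] d 0.055 99.8
jar [0.49  0.364 0.13 ] d 0.068 20.1
salt [0.449 0.277 0.125] d 0.068 -71.3
timer [0.469 0.074 0.05 ] d 0.27 -81.0
bTL [ 0.583 -0.005  0.008] d 0.38 -65.7
bTR [ 0.567 -0.395  0.008] d 0.749 -79.2
bBL [0.308 0.003 0.008] d 0.359 -109.4
bBR [ 0.284 -0.378  0.008] d 0.733 -101.3
cup [ 0.484 -0.334  0.04 ] d 0.678 -85.2
bigmill [0.378 0.561 0.21 ] d 0.226 102.5
orange [0.454 0.615 0.17 ] d 0.275 84.3
```

View pics/c2.png

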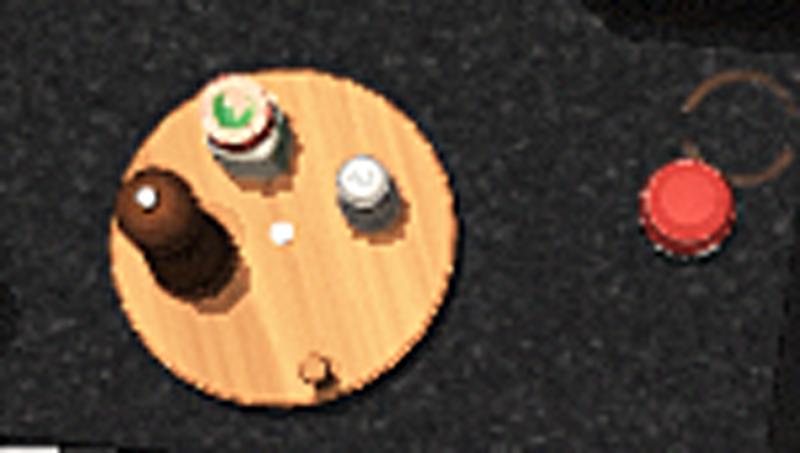

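Hub is about (0.428,0.341), the knob about (0.334,0.300) at roughly 203° (d 0.101 against 0.103 given), and the mill at about 108°. These agree with the given sizes. I'll straddle the knob loosely with the jaws along the tangent, which keeps the gripper body clear of everything on the plate.

carry_out --commands '[0.2,-1,0,1,-0.2,0.2,-1,0,1,-0.2,0.25,-1,0,1,-0.2,0.3,-1,0,1,-0.2,0.3,-1,0,1,-0.2,0.3,-1,0,1,-0.2,0.3,-1,0,1,-0.2,0.4,-1,0,1,-0.2]' --grip_force 20

```text
time_s: 0.9
tcp_pos: [0.3332, 0.3077, 0.2485]
eef_rot: [-180.0, 0.0, 11.1]
contact_force: [0.3, 0.6, 0.4]
gripper_width: 0.0525
```

carry_out --commands '[0,0,-0.4,1,-0.2,0,-0.2,-0.4,1,-0.2,0,0,-0.4,1,-0.2,0,0,-0.4,0,-0.2,0,0,-0.4,0,-0.2,0,0,-0.4,0,-0.2,0,0,0,0,-0.2]'

```text
time_s: 1.6
tcp_pos: [0.3325, 0.3001, 0.1506]
eef_rot: [179.9, 0.2, 22.8]
contact_force: [-0.0, -0.7, -0.3]
gripper_width: 0.0525
```

```bash
python3 - <<'E'
from h import *
s=shot("scene","s1");t=shot("top","t1")
a=cv2.resize(s[110:240,140:300],(640,520),interpolation=cv2.INTER_CUBIC);cv2.imwrite("pics/s1c.png",a)
for n in("s1","t1"):print(n,proj(n,[.334,.300,.09]),proj(n,[.334,.300,.038]))
print(telemetry.get_state())
E
```

```text
s1 [195.21739187 190.88618322] [196.53655189 203.71245077]
t1 [208.98154426 213.55595904] [210.89741729 215.94334806]
{'time_s': 1.7, 'joints': array([ 6.73932315e+01,  4.29261279e+00, -3.44299475e+01,  1.45023344e-02,
       -5.13222324e+01,  4.54733812e+01]), 'qd': array([-0.03707409, -0.77863051,  1.02369845,  0.20373956, -0.08343377,
       -0.08652337]), 'joint_torque': array([-5.29483217e-02, -2.96414495e+01,  2.35972309e+01,  5.55770516e+00,
        1.26701868e-01, -6.42368213e-04]), 'tcp_pos': array([0.33337882, 0.30148785, 0.15270444]), 'eef_rot': array([1.79960522e+02, 2.40003138e-02, 2.28756720e+01]), 'contact_force': array([-0.07164346, -0.41335339, -0.46345444]), 'moment': array([-0.00279592, -0.10251074,  0.00095261]), 'gripper_width': 0.052622949678832964}
```

View pics/s1c.png

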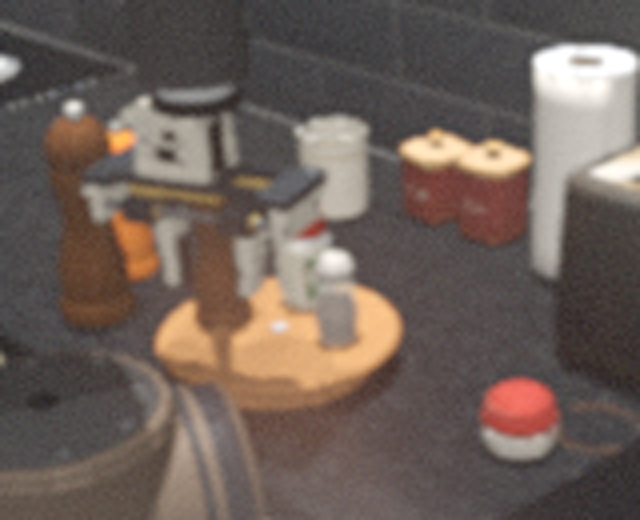

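The scene crop shows the knob top at about (195,191), matching the predicted (195.2,190.9). The jaws straddle it, with the mill behind. Going down now.

carry_out --commands '[0,0,-0.3,0,-0.2,0,0,-0.4,0,-0.2,0,0,-0.4,0,-0.2,0,0,-0.4,0,-0.2,0,0,-0.35,0,-0.2,0,0,0,0,-0.2]'

```text
time_s: 2.3
tcp_pos: [0.3331, 0.3012, 0.078]
eef_rot: [179.9, 0.1, 22.9]
contact_force: [-0.2, -0.3, 0.9]
gripper_width: 0.0525
```

```bash
python3 - <<'E'
import numpy as np
# path of TCP: knob at angle a, TCP leads knob by s (tangential) 
h=np.array([.428,.341])
for a in range(203,292,5):
    k=np.radians(a);t=np.array([-np.sin(k),np.cos(k)]);R=.103
    p=h+R*np.array([np.cos(k),np.sin(k)])+.0173*t
    print(a,p.round(4),"yaw",a-180)
E
```

```text
203 [0.3399 0.2848] yaw 23
208 [0.3452 0.2774] yaw 28
213 [0.351  0.2704] yaw 33
218 [0.3575 0.264 ] yaw 38
223 [0.3645 0.2581] yaw 43
228 [0.3719 0.2529] yaw 48
233 [0.3798 0.2483] yaw 53
238 [0.3881 0.2445] yaw 58
243 [0.3967 0.2414] yaw 63
248 [0.4055 0.239 ] yaw 68
253 [0.4144 0.2374] yaw 73
258 [0.4235 0.2367] yaw 78
263 [0.4326 0.2367] yaw 83
268 [0.4417 0.2375] yaw 88
273 [0.4507 0.239 ] yaw 93
278 [0.4595 0.2414] yaw 98
283 [0.468  0.2445] yaw 103
288 [0.4763 0.2484] yaw 108
```

carry_out --commands '[0.08,-0.2,0,0,-0.2,0.08,-0.2,0,0,-0.2,0.065,-0.095,0,0.625,-0.2,0.065,-0.095,0,0.625,-0.2,0.075,-0.085,0,0.625,-0.2,0.075,-0.085,0,0.625,-0.2,0.08,-0.08,0,0.625,-0.2,0.08,-0.08,0,0.625,-0.2]'

```text
time_s: 3.1
tcp_pos: [0.3575, 0.2645, 0.0795]
eef_rot: [-179.9, -0.1, 37.9]
contact_force: [-4.2, 1.0, 0.8]
gripper_width: 0.0524
```

carry_out --commands '[0.0875,-0.075,0,0.625,-0.2,0.0875,-0.075,0,0.625,-0.2,0.0925,-0.065,0,0.625,-0.2,0.0925,-0.065,0,0.625,-0.2,0.1,-0.0575,0,0.625,-0.2,0.1,-0.0575,0,0.625,-0.2,0.1,-0.0475,0,0.625,-0.2,0.1,-0.0475,0,0.625,-0.2]'

```text
time_s: 3.9
tcp_pos: [0.3878, 0.2446, 0.0795]
eef_rot: [-180.0, -0.0, 57.9]
contact_force: [-3.9, 1.1, 1.1]
gripper_width: 0.0525
```

```bash
python3 - <<'E'
from h import *
t=shot("top","t2")
cv2.imwrite("pics/t2c.png",cv2.resize(t[145:230,150:300],(800,453),interpolation=cv2.INTER_CUBIC))
s=telemetry.get_state();print(s['tcp_pos'],s['contact_force'],s['eef_rot'],s['joints'])
E
```

```text
[0.38832791 0.24453721 0.07944922] [-0.41757322 -0.57295407  1.02817596] [-1.79992879e+02 -5.92497962e-02  5.80907963e+01] [ 5.68973584e+01  1.11776869e+01 -3.85026397e+01 -1.29251856e-02
 -4.02605855e+01  9.12033007e+01]
```

View pics/t2c.png

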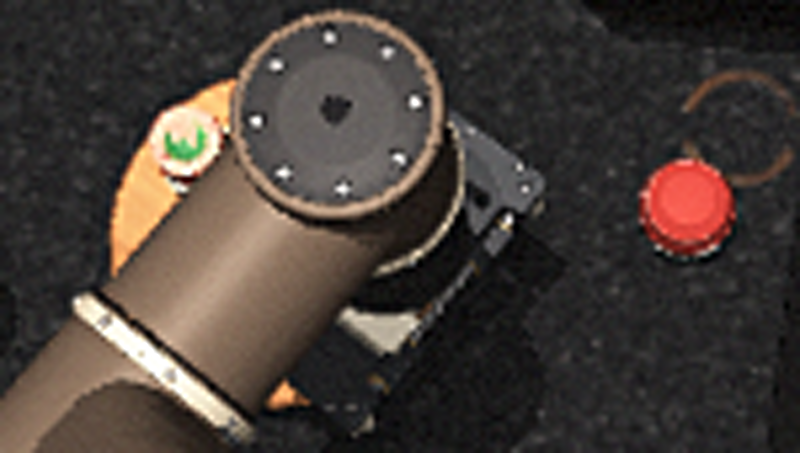

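The jar has moved from (238,110) to (187,140) in the crop, so the plate is turning as planned, with about 3–4 N along the tangent. I'll take smaller steps towards the stop.

carry_out --commands '[0.11,-0.04,0,0.6,-0.2,0.11,-0.04,0,0.6,-0.2,0.11,-0.03,0,0.6,-0.2,0.05,-0.013,0,0.3,-0.2,0.05,-0.012,0,0.3,-0.2]'

```text
time_s: 4.45
tcp_pos: [0.4049, 0.2394, 0.079]
eef_rot: [-180.0, -0.0, 67.5]
contact_force: [-4.1, 0.3, 2.3]
gripper_width: 0.0525
```

carry_out --commands '[0.04,-0.008,0,0.3,-0.2,0.04,-0.008,0,0.3,-0.2,0.025,-0.005,0,0.2,-0.2]'

```text
time_s: 4.75
tcp_pos: [0.4093, 0.2391, 0.0787]
eef_rot: [180.0, -0.0, 70.7]
contact_force: [-2.3, 0.6, 2.0]
gripper_width: 0.0527
```

carry_out --commands '[0.035,-0.006,0,0.25,-0.2,0.035,-0.005,0,0.25,-0.2,0.03,-0.004,0,0.25,-0.2]'

```text
time_s: 5.05
tcp_pos: [0.4134, 0.2387, 0.0786]
eef_rot: [180.0, -0.0, 73.8]
contact_force: [-2.4, 1.5, 1.9]
gripper_width: 0.0524
```

carry_out --commands '[0.035,-0.004,0,0.25,-0.2,0.035,-0.003,0,0.25,-0.2,0.03,-0.002,0,0.25,-0.2]'

```text
time_s: 5.35
tcp_pos: [0.4174, 0.2382, 0.0786]
eef_rot: [180.0, -0.0, 76.8]
contact_force: [-2.6, 1.8, -0.2]
gripper_width: 0.0529
```

carry_out --commands '[0.035,-0.001,0,0.2,-0.2,0.035,0,0,0.2,-0.2,0.03,0,0,0.2,-0.2]'

```text
time_s: 5.65
tcp_pos: [0.4212, 0.238, 0.0785]
eef_rot: [-180.0, 0.0, 79.1]
contact_force: [-2.7, 2.2, 0.9]
gripper_width: 0.0526
```

carry_out --commands '[0.035,0,0,0.2,-0.2,0.035,0,0,0.2,-0.2,0.03,0.001,0,0.2,-0.2]'

```text
time_s: 5.95
tcp_pos: [0.4252, 0.2378, 0.0785]
eef_rot: [-180.0, 0.0, 81.5]
contact_force: [-3.0, 2.2, 1.6]
gripper_width: 0.0525
```

carry_out --commands '[0.035,0.001,0,0.2,-0.2,0.035,0.002,0,0.2,-0.2,0.03,0.002,0,0.2,-0.2]'

```text
time_s: 6.25
tcp_pos: [0.4291, 0.2379, 0.0785]
eef_rot: [-180.0, 0.0, 83.9]
contact_force: [-2.8, 0.3, 2.2]
gripper_width: 0.0525
```

carry_out --commands '[0.035,0.003,0,0.2,-0.2,0.035,0.003,0,0.2,-0.2,0.03,0.003,0,0.2,-0.2]'

```text
time_s: 6.55
tcp_pos: [0.433, 0.2381, 0.0784]
eef_rot: [-180.0, 0.0, 86.3]
contact_force: [-3.8, -1.1, 2.2]
gripper_width: 0.0525
```

carry_out --commands '[0.025,0.003,0,0.15,-0.2,0.025,0.003,0,0.15,-0.2,0.025,0.003,0,0.1,-0.2]'

```text
time_s: 6.85
tcp_pos: [0.4359, 0.2384, 0.0783]
eef_rot: [-180.0, 0.0, 87.9]
contact_force: [-3.2, -3.0, 1.5]
gripper_width: 0.0526
```

carry_out --commands '[0.03,0.005,0,0.1,-0.2,0.03,0.005,0,0.1,-0.2,0.03,0.005,0,0.1,-0.2]'

```text
time_s: 7.15
tcp_pos: [0.4396, 0.2393, 0.0784]
eef_rot: [-180.0, 0.0, 89.1]
contact_force: [-3.1, -2.5, -0.7]
gripper_width: 0.0526
```

carry_out --commands '[0.03,0.006,0,0.2,-0.2,0.03,0.006,0,0.2,-0.2,0.03,0.007,0,0.2,-0.2]'

```text
time_s: 7.45
tcp_pos: [0.4434, 0.2402, 0.0785]
eef_rot: [-180.0, 0.0, 91.5]
contact_force: [-2.9, -2.1, 0.4]
gripper_width: 0.0527
```

carry_out --commands '[0.03,0.007,0,0.2,-0.2,0.03,0.007,0,0.2,-0.2,0.03,0.008,0,0.2,-0.2]'

```text
time_s: 7.75
tcp_pos: [0.447, 0.2411, 0.0785]
eef_rot: [-180.0, 0.0, 93.9]
contact_force: [-4.0, -2.5, -1.2]
gripper_width: 0.0522
```

carry_out --commands '[0.025,0.007,0,0.2,-0.2,0.025,0.007,0,0.2,-0.2,0.025,0.008,0,0.2,-0.2]'

```text
time_s: 8.05
tcp_pos: [0.45, 0.2421, 0.0786]
eef_rot: [180.0, -0.0, 96.3]
contact_force: [-3.0, -2.9, -0.5]
gripper_width: 0.0529
```

carry_out --commands '[0.03,0.009,0,0.2,-0.2,0.03,0.01,0,0.2,-0.2,0.03,0.01,0,0.2,-0.2]'

```text
time_s: 8.35
tcp_pos: [0.4536, 0.2431, 0.0785]
eef_rot: [-180.0, 0.0, 98.7]
contact_force: [-3.8, -3.2, -0.3]
gripper_width: 0.0527
```

carry_out --commands '[0.03,0.01,0,0.2,-0.2,0.03,0.011,0,0.2,-0.2,0.03,0.011,0,0.2,-0.2]'

```text
time_s: 8.65
tcp_pos: [0.4568, 0.2443, 0.0785]
eef_rot: [-180.0, 0.0, 101.1]
contact_force: [-6.3, -2.7, 2.3]
gripper_width: 0.0525
```

carry_out --commands '[0.015,0.005,0,0,-0.2,0.015,0.005,0,0,-0.2]'

```text
time_s: 8.85
tcp_pos: [0.4576, 0.2443, 0.0785]
eef_rot: [-179.9, 0.0, 101.1]
contact_force: [-6.6, -3.4, 3.6]
gripper_width: 0.0529
```

carry_out --commands '[0.015,0.005,0,0,-0.2,0.015,0.005,0,0,-0.2]'

```text
time_s: 9.05
tcp_pos: [0.4584, 0.2443, 0.0784]
eef_rot: [-179.9, 0.1, 101.1]
contact_force: [-9.7, -3.2, 5.4]
gripper_width: 0.0527
```

carry_out --commands '[0.015,0.004,0,0,-0.2,0.01,0.002,0,0,-0.2,0,0,0,0,-0.2]'

```text
time_s: 9.35
tcp_pos: [0.459, 0.2444, 0.0784]
eef_rot: [-179.8, 0.1, 101.1]
contact_force: [-10.0, -4.9, 6.2]
gripper_width: 0.0526
```

Firmly home at about 10.5–11 N. Backing off slowly.

carry_out --commands '[-0.01,-0.002,0,0,-0.2,-0.01,-0.002,0,0,-0.2,-0.015,-0.002,0,0,-0.2,-0.015,-0.003,0,0,-0.2,-0.015,-0.003,0,0,-0.2,-0.02,-0.004,0,0,-0.2,-0.02,-0.004,0,0,-0.2,-0.025,-0.005,0,0,-0.2]'

```text
time_s: 10.15
tcp_pos: [0.4563, 0.2457, 0.0791]
eef_rot: [179.9, -0.1, 101.1]
contact_force: [0.3, 0.4, 0.2]
gripper_width: 0.0524
```

carry_out --commands '[-0.03,-0.005,0,0,-0.2,-0.03,-0.005,0,0,-0.2,-0.05,-0.008,0,0,-0.2,-0.06,-0.01,0,0,-0.2,-0.06,-0.01,0,0,-0.2,0,0,0,0,-0.2]'

```text
time_s: 10.75
tcp_pos: [0.4458, 0.2429, 0.0786]
eef_rot: [-180.0, -0.0, 101.1]
contact_force: [-0.2, 0.2, -0.5]
gripper_width: 0.0526
```

carry_out --commands '[0,0,0.3,0,-0.2,0,0,0.6,0,-0.2,0,0,0.9,0,-0.2,0,0,1,0,-0.2,0,0,1,0,-0.6,0,-0.5,1,0,-1,0,-0.8,0.5,0,-1,0,-1,0,0,-1]'

```text
time_s: 11.55
tcp_pos: [0.4474, 0.1513, 0.2951]
eef_rot: [179.6, -0.1, 101.2]
contact_force: [0.1, -0.2, -0.6]
gripper_width: 0.0789
```

carry_out --commands '[0,-1,0,0,-1,0,-1,0,0,-1,0,-0.7,0,0,-1,0,-0.3,0,0,-1,0,0,0,0,-1]'

```text
time_s: 12.05
tcp_pos: [0.446, 0.0298, 0.2914]
eef_rot: [179.9, -0.0, 100.9]
contact_force: [-0.6, -0.4, 0.4]
gripper_width: 0.0877
```

```bash
python3 - <<'E'
from h import *
t=shot("top","t3");s=shot("scene","s3")
a=cv2.resize(t[145:230,150:300],(650,368),interpolation=cv2.INTER_CUBIC);b=cv2.resize(s[130:230,160:320],(650,406)[:2],interpolation=cv2.INTER_CUBIC)
cv2.imwrite("pics/c4.png",cv2.resize(np.vstack([a,b]),(504,600)))
cv2.imwrite("pics/c4.png",cv2.resize(np.vstack([a,b]),(504,600)))
E
```

```text
(no output)
```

View pics/c4.png

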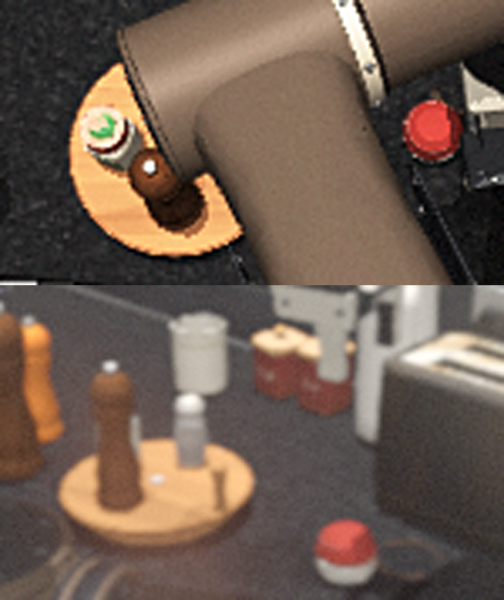

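Everything is upright. The mill button is at about (194,195) in the raw top view and (195,156) in the raw scene view. The knob top is at about (230,189) in the scene view. Now to triangulate these.

```bash
python3 - <<'E'
from h import *
def br(f,u,v,w=4):
    g=cv2.imread(f"pics/{f}_raw.png",0)[v-w:v+w+1,u-w:u+w+1].astype(float);g=np.clip(g-g.max()*.6,0,None)
    y,x=np.mgrid[-w:w+1,-w:w+1];return u+(g*x).sum()/g.sum(),v+(g*y).sum()/g.sum()
t=br("t3",194,195);s=br("s3",195,156);print(t,s)
for z in(.2,.205,.21):print(z,ray("t3",*t,z),ray("s3",*s,z))
k=ray("s3",229.8,188.7,.09);h=np.array([.428,.341]);d=k[:2]-h;print("knob",k,np.hypot(*d),np.degrees(np.arctan2(d[1],d[0])))
m=ray("t3",*t,.206);d=m[:2]-h;print(m,np.hypot(*d),np.degrees(np.arctan2(d[1],d[0])))
E
```

```text
(np.float64(194.02937853107343), np.float64(194.07457627118643)) (np.float64(194.52368265245707), np.float64(155.30728241563054))
0.2 [0.37426254 0.33742383 0.2       ] [0.37716099 0.34289444 0.2       ]
0.205 [0.37327624 0.33646043 0.205     ] [0.36968611 0.33258164 0.205     ]
0.21 [0.37228994 0.33549702 0.21      ] [0.36221122 0.32226884 0.21      ]
knob [0.42726401 0.22146367 0.09      ] 0.11953859083776457 -90.35276865642955
[0.37307898 0.33626774 0.206     ] 0.05512451916316232 -175.07528690421276
```

carry_out --commands '[-0.2,0.9,0,0,-1,-0.25,1,0,0,-1,-0.25,1,0,0,-1,-0.25,1,0,0,-1,-0.25,1,0,0,-1,-0.25,1,0,0,-1,-0.25,1,0,0,-1,-0.12,0.76,0,0,-1]'

```text
time_s: 12.95
tcp_pos: [0.3717, 0.3407, 0.2906]
eef_rot: [180.0, -0.0, 101.2]
contact_force: [1.0, -0.8, -0.4]
gripper_width: 0.0877
```

carry_out --commands '[0,0,-0.2,0,-1,0,0,-0.4,0,-1,0,0,-0.4,0,-1,0,0,-0.4,0,-1]'

```text
time_s: 13.35
tcp_pos: [0.3726, 0.3381, 0.2338]
eef_rot: [-180.0, 0.0, 101.2]
contact_force: [-0.1, 0.8, 0.2]
gripper_width: 0.0876
```

```bash
python3 - <<'E'
from h import *
s=shot("scene","s4");cv2.imwrite("pics/c5.png",cv2.resize(s[90:220,130:290],(640,520),interpolation=cv2.INTER_CUBIC))
st=telemetry.get_state();print(st['tcp_pos'],st['eef_rot'],st['joints'])
E
```

```text
[0.37178734 0.33693894 0.23106162] [-1.79805983e+02  1.46331939e-01  1.01105170e+02] [ 6.46059116e+01  5.00388884e+00 -2.20387723e+01 -7.72241438e-02
 -6.31903941e+01  1.26533981e+02]
```

View pics/c5.png

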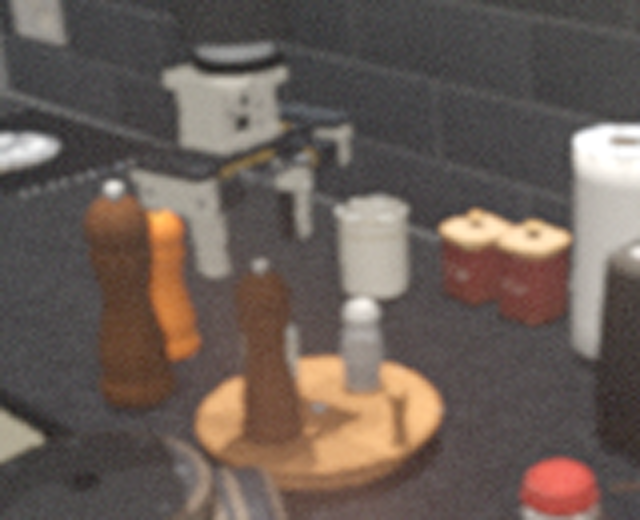

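The fingertips at (213,270) and (300,235) straddle the button at (260,265), so it is well centred. Going down and closing.

carry_out --commands '[0.02,0,-0.3,0,-1,0,0,-0.4,0,-1,0,0,-0.4,0,-1,0,0,-0.28,0,-1,0,0,0,0,-0.6,0,0,0,0,-0.4,0,0,0,0,-0.2,0,0,0,0,-0.1]' --grip_force 25

```text
time_s: 14.2
tcp_pos: [0.3744, 0.3378, 0.1801]
eef_rot: [179.9, -0.1, 101.1]
contact_force: [0.4, 0.6, -0.3]
gripper_width: 0.0609
```

carry_out --commands '[0,0,0,0,0,0,0,0,0,0.1,0,0,0,0,0.3,0,0,0,0,0.5,0,0,0,0,0.5]'

```text
time_s: 14.7
tcp_pos: [0.3742, 0.3375, 0.1797]
eef_rot: [180.0, -0.0, 101.1]
contact_force: [-2.7, -0.5, 5.8]
gripper_width: 0.0473
```

carry_out --commands '[0,0,0.1,0,0.6,0,0,0.2,0,0.6,0,0,0.3,0,0.6,0,0,0.4,0,0.6,0,0,0.5,0,0.6,0,0,0.5,0,0.6,0,0,0.5,0,0.6,0,0,0.3,0,0.6]'

```text
time_s: 15.5
tcp_pos: [0.3745, 0.3378, 0.2938]
eef_rot: [179.9, -0.1, 101.1]
contact_force: [1.2, 0.1, -1.8]
gripper_width: 0.0476
```

```bash
python3 - <<'E'
from h import *
s=shot("scene","s5");cv2.imwrite("pics/c6.png",cv2.resize(s[60:220,130:290],(520,520),interpolation=cv2.INTER_CUBIC))
st=telemetry.get_state();print(st['tcp_pos'],st['contact_force'],st['moment'],st['gripper_width'],st['joints'])
E
```

```text
[0.37494132 0.33818996 0.29509879] [0.72125303 1.46000463 0.02000093] [ 0.18514593 -0.3925625  -0.01659419] 0.047872884516161035 [ 6.44172429e+01  2.50059418e+00 -1.62310529e+01  5.91981005e-02
 -7.10134750e+01  1.26648022e+02]
```

View pics/c6.png

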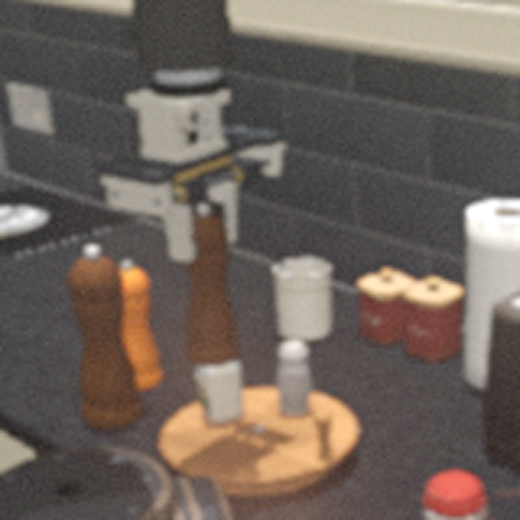

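The mill is held clear of the plate and everything else is standing. Carrying it to the board, turning as I go to keep joint 6 in range.

carry_out --commands '[0.05,-0.2,0,-0.4,0.6,0.07,-0.4,0,-0.8,0.6,0.07,-0.6,0,-1,0.6,0.07,-0.8,0,-1,0.6,0.07,-0.8,0,-1,0.6,0.07,-0.8,0,-1,0.6,0.07,-0.8,0,-1,0.6,0.07,-0.8,0,-1,0.6]'

```text
time_s: 16.35
tcp_pos: [0.3949, 0.1273, 0.2902]
eef_rot: [-179.9, 0.1, 72.0]
contact_force: [1.0, 0.4, -1.6]
gripper_width: 0.0474
```

carry_out --commands '[0.07,-0.8,0,-1,0.6,0.07,-0.8,0,-1,0.6,0.07,-0.8,0,-1,0.6,0.07,-0.8,0,-1,0.6,0.07,-0.8,0,-1,0.6,0.07,-0.8,0,-1,0.6,0.07,-0.8,0,-0.8,0.6,0.07,-0.7,0,-0.4,0.6]'

```text
time_s: 17.15
tcp_pos: [0.417, -0.1244, 0.2902]
eef_rot: [-179.9, 0.1, 43.2]
contact_force: [0.3, 0.2, -2.0]
gripper_width: 0.048
```

carry_out --commands '[0,-0.5,0,0,0.6,0,-0.3,0,0,0.6,0,-0.15,-0.1,0,0.6,0,0,-0.3,0,0.6,0,0,-0.5,0,0.6,0,0,-0.5,0,0.6,0,0,-0.5,0,0.6,0,0,-0.4,0,0.6]'

```text
time_s: 17.95
tcp_pos: [0.4172, -0.1596, 0.1972]
eef_rot: [-179.9, 0.0, 43.5]
contact_force: [0.3, -0.3, -1.9]
gripper_width: 0.0478
```

```bash
python3 - <<'E'
from h import *
shot("scene","s6",1.5)
st=telemetry.get_state();print(st['tcp_pos'],st['contact_force'],st['moment'],st['gripper_width'],st['joints'])
E
```

```text
[ 0.41593634 -0.15940571  0.19495904] [-1.06916914  0.18422048 -5.62639104] [ 0.07886097  0.33280536 -0.00161059] 0.04802690495544206 [ 4.45777192e+00  1.25115651e+00 -3.12305115e+01 -1.04183502e-01
 -5.77977812e+01  1.29071421e+02]
```

View pics/s6.png

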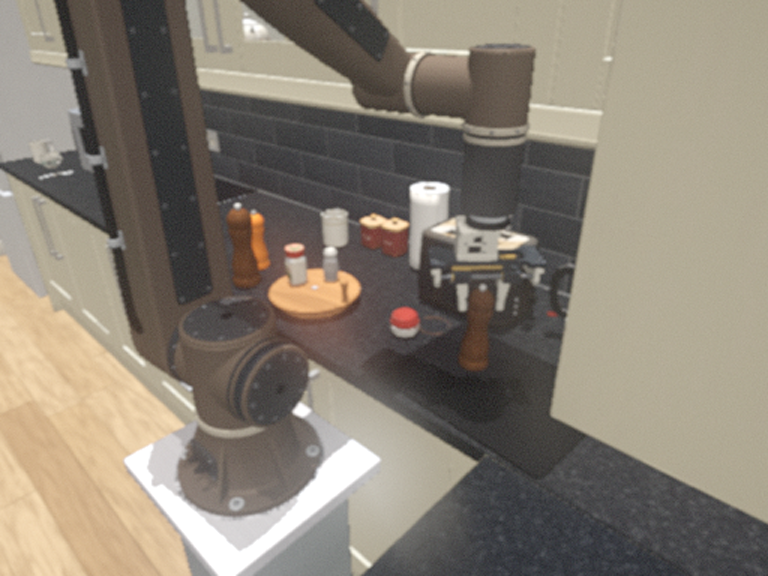

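In the scene view (1.5× pixels) the mill's top is at about (483,288) and its bottom at about (473,365). I'll check that against the projected vertical.

```bash
python3 - <<'E'
from h import *
for z in(.22,.195,.12,.053):print(z,1.5*proj("s6",[.416,-.159,z]))
# mill axis in image from brown mask
im=cv2.imread("pics/s6_raw.png");hsv=cv2.cvtColor(im,cv2.COLOR_BGR2HSV)
m=cv2.inRange(hsv,(0,90,30),(18,255,190));m[:,:300]=0;m[:,335:]=0;m[:195]=0;m[252:]=0
for v in range(195,252,4):
    x=np.flatnonzero(m[v]); 
    if len(x):print(v*1.5,1.5*x.min(),1.5*x.max(),1.5*x.mean())
E
```

```text
0.22 [481.20917174 285.78896647]
0.195 [480.20156345 297.96866124]
0.12 [477.31873281 332.81553366]
0.053 [474.90766988 361.95980635]
292.5 472.5 487.5 479.5
298.5 469.5 493.5 481.5
304.5 469.5 490.5 480.0
310.5 468.0 490.5 479.25
316.5 468.0 487.5 477.75
322.5 469.5 486.0 477.75
328.5 466.5 484.5 475.5
334.5 465.0 486.0 475.5
340.5 462.0 487.5 474.75
346.5 462.0 487.5 474.75
352.5 459.0 486.0 472.5
358.5 459.0 486.0 472.5
364.5 460.5 486.0 473.25
```

The lean matches vertical to within about 2°. Lowering gently; contact is expected at TCP z of about 0.150.

carry_out --commands '[0,0,-0.3,0,0.6,0,0,-0.3,0,0.6,0,0,-0.2,0,0.6,0,0,-0.1,0,0.6,0,0,-0.05,0,0.6,0,0,-0.05,0,0.6,0,0,-0.05,0,0.6]'

```text
time_s: 18.7
tcp_pos: [0.4184, -0.1606, 0.1576]
eef_rot: [180.0, -0.0, 43.5]
contact_force: [0.9, -0.8, -1.6]
gripper_width: 0.048
```

carry_out --commands '[0,0,-0.04,0,0.6,0,0,-0.03,0,0.6,0,0,-0.03,0,0.6,0,0,-0.03,0,0.6]'

```text
time_s: 19.1
tcp_pos: [0.4182, -0.1606, 0.1521]
eef_rot: [180.0, -0.0, 43.5]
contact_force: [0.2, -0.5, -2.9]
gripper_width: 0.048
```

carry_out --commands '[0,0,-0.02,0,0.6,0,0,-0.02,0,0.6]'

```text
time_s: 19.3
tcp_pos: [0.4181, -0.1606, 0.1505]
eef_rot: [180.0, 0.0, 43.5]
contact_force: [-0.6, 0.8, -2.5]
gripper_width: 0.0475
```

carry_out --commands '[0,0,-0.02,0,0.6,0,0,-0.02,0,0.6]'

```text
time_s: 19.5
tcp_pos: [0.4186, -0.1608, 0.1498]
eef_rot: [179.9, -0.0, 43.5]
contact_force: [-4.2, 3.4, 14.1]
gripper_width: 0.0479
```

Contact made. Easing off slightly, then opening slowly.

carry_out --commands '[0,0,0.01,0,0.6,0,0,0,0,0.6]' --grip_force 8

```text
time_s: 19.7
tcp_pos: [0.4186, -0.1607, 0.1498]
eef_rot: [179.9, -0.0, 43.5]
contact_force: [-1.4, -0.3, 4.0]
gripper_width: 0.0483
```

carry_out --commands '[0,0,0,0,0,0,0,0,0,-0.1,0,0,0,0,-0.2,0,0,0,0,-0.4,0,0,0,0,-0.7,0,0,0,0,-1,0,0,0,0,-1,0,0,0,0,-1]'

```text
time_s: 20.5
tcp_pos: [0.4181, -0.1606, 0.1493]
eef_rot: [-180.0, 0.0, 43.5]
contact_force: [-0.5, -0.3, -0.3]
gripper_width: 0.0855
```

carry_out --commands '[0,0,0.2,0,-1,0,0,0.4,0,-1,0,0,0.6,0,-1,0,0,0.8,0,-1,0,0,0.8,0,-1,0,0,0.5,0,-1,0,0,0,0,-1]'

```text
time_s: 21.2
tcp_pos: [0.4196, -0.1609, 0.2851]
eef_rot: [179.7, -0.2, 43.5]
contact_force: [-0.6, 0.4, -0.8]
gripper_width: 0.0876
```

```bash
python3 - <<'E'
from h import *
s=shot("scene","s7",1);t=shot("top","t7",1)
cv2.imwrite("pics/c7.png",cv2.resize(np.vstack([s[130:290,160:400],t[135:265,150:390]]),None,fx=2.05,fy=2.05,interpolation=cv2.INTER_CUBIC))
st=telemetry.get_state();print(st['tcp_pos'],st['contact_force'],st['gripper_width'])
E
```

```text
[ 0.41813365 -0.16051025  0.28188656] [0.18984669 0.46671191 1.41102641] 0.08767796623049283
```

View pics/c7.png

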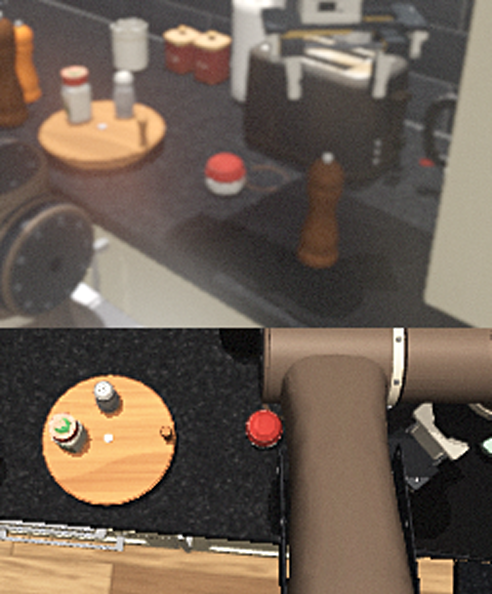

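The mill stands upright on the board, free of the gripper, and the shakers and timer are standing. One numeric check of the knob angle and the mill's rest, then I hand in.

```bash
python3 - <<'E'
from h import *
h=ray("t7",150+108/2.05,135+(437-328)/2.05,.038);k=ray("t7",231.5,185.7,.09);d=k-h
print(h,k,np.hypot(*d[:2]),np.degrees(np.arctan2(d[1],d[0]))%360)
g=cv2.imread("pics/s7_raw.png",0);u,v=int(160+328/2.05),int(130+157/2.05);print(u,v,proj("s7",[.418,-.16,.178]))
print(r.close_job())
E
```

```text
[0.43022565 0.34076849 0.038     ] [0.43643147 0.23479118 0.09      ] 0.10615885677510581 273.3512987745859
320 206 [320.40739123 203.91063111]
the job is handed in; nothing more can be done
None
```

The job is done and handed in after about 21 s of robot time; `close_job` reports no verdict.

- **Turning the lazy Susan:** I pushed the knob anticlockwise by about 70° until the force rose against the stop. I held about 10.5 to 11 N horizontally (about 13 N with the vertical part), never near 18 N, and let go slowly. The final picture puts the knob at about 273°. The contact position suggested about 277–280°, so the difference fits the small spring-back plus my measuring error.
- **Moving the mill:** I took it by the head and stood it on the black board near (0.42, -0.16). Its button is within about 2 pixels of where an upright mill there should show. It has stood on its own since I opened the gripper, which is now well clear above it.
- **Other things:** The salt, jar and timer are standing in the last picture. The cup was mostly hidden by the arm in that picture. I never went near it, but I did not check it at the end.
- **One reading that disagreed:** A rough look at the knob from the shallow scene camera gave a radius of 0.120 m instead of 0.103 m. I ignored it; the last top view gave 0.106 m.

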